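Unstack the pantry tins and empty the sliding-lid chest

ROBOT

A 6-joint arm with a two-finger parallel gripper is mounted at the origin on the work surface. World frame = base frame: x ahead of the robot, y to its left, z up, the work surface at z = 0. Lengths are in mm, angles in degrees, forces in N, time in s.
With the tool pointing down it reaches from about 250 to 800 mm from the base axis. Payload 3.9 kg.
Tool frame: the origin (TCP) lies midway between the tips of the shut fingers; the grasp point (between the pads) lies 19 mm behind it; z points along the fingers, y is the line along which they close (so a half turn about z gives the same grasp; the last joint's range is limited). The gripper opens to 85 mm and grips with 20 to 120 N. Pads are 22 mm wide; open, the fingers measure 114 mm over their backs; the gripper's body (76 mm by 85 mm) begins 54 mm behind the grasp point. The pads swing forward as they close: fully open they stand 13 mm farther back than shut.
Start: joints at [77.063, 14.897, -7.913, 67.191, 0, 90], TCP at [117.536, 511.664, 231.304] pointing down, gripper open.
Joint ranges: [-159.42, 159.42], [-47.68, 98.78], [-73.54, 78.23], [-108.79, 121.32], [-90, 84.71], [-180, 180]. Speed limits (degrees/s): [147.25, 147.25, 180, 180, 180, 180].

INTERFACE

Orientations are given as a 3x3 rotation matrix whose columns are the frame's x, y, z axes.
In Python, from plant import arm, eyes gives the robot as it stands. The module is installed in compiled form; this text tells all that it offers. Calls block until the motion is done:
- arm.movep(position, orientation): joint-space move of the TCP to a pose.
- arm.movel(position, rotation=None, vel=150, contact_N=None): straight line of the TCP; rotation=None keeps the orientation; vel is the mean speed in mm/s. With contact_N (N) it stops when the force on the tool has changed by that much, and returns True; else False.
- arm.move_joints(angles): joint-space move.
- arm.grip(opening, squeeze=None): opening from 0.0 (shut) to 1.0 (fully open); squeeze is the grip in N (None keeps the last); returns when the fingers have stopped.
- arm.hold(seconds).
- arm.ik(position, orientation): joint angles nearest the present ones, or None.
- arm.get_state(): the state.
- eyes.grab_frame(name): name is "scene" or "top"; returns the picture (480x640x3 uint8, red, green, blue); there is no depth.
- eyes.get_calibration(name): a dict with "intrinsics" (3x3 intrinsics, pixels), "T" (4x4, takes a point from camera to world coordinates). Camera axes: x right, y up, looking along -z (the intrinsics and any distortion apply to the point x, -y, -z); pixel columns grow to the right and rows downward; lengths in mm; the calibration is good to about 2 mm. A picture is of the moment at which its call begins. get_calibration takes no time and is no camera call.
A pose or a line that the arm cannot do raises arm.IKError and nothing moves.
- arm.close_job(): hands the job in; it is judged then, once.
The state is a dict: "time_s": time; "q": joint angles; "joint_velocities": joint speeds; "joint_efforts": joint torques, N m; "tool_pos": TCP position; "orientation": TCP orientation; "ft_force": force on the tool from outside, world axes, zero at the start; "ft_torque": the same for the moment, N m; "width": opening from 0.0 (shut) to 1.0 (fully open); "finger_force": force on a finger pad.
Only numpy, scipy, OpenCV 4.12 (cv2) and the standard library are available. Lean on these libraries where they do the work, as an engineer would, in place of code of your own. Each camera call takes 0.05 s, during which the arm holds its last target. There are 200 camera calls.

TASK

Take the stack of tins on the wooden chest apart and stand each tin upright in the tray whose recess has its shape: the round one in the round tray, the square one in the square tray, the oblong one in the oblong tray. When all three are put away, and not before, slide the chest's lid all the way open by the batten on it, lift out the six-sided jar and stand it upright in the six-sided tray. Each should sit down flat inside its recess; do not tip any of them over.

Things in the scene. Friction and masses are not known exactly. Their poses are not given: they have to be found in the camera images.
- round_tin: Round steel tin, 44 mm in diameter, 46 mm tall, about 100 g; top of the stack. Origin at the centre of its underside, z up along its axis.
- square_tin: Square steel tin, 56 x 56 mm, 46 mm tall, about 150 g; middle of the stack, under the round tin. Origin at the centre of its underside, z up, x and y square to its sides.
- oblong_tin: Oblong steel tin, 96 mm long (its x axis) by 62 mm wide (its y axis), 46 mm tall, about 220 g; bottom of the stack, standing on the chest's lid, its length across the chest. Origin at the centre of its underside, z up.
- hex_jar: Six-sided amber jar inside the chest, at the closed end, half hidden under the lid at the start. Glass body 46 mm across flats (53 mm across corners) and 36 mm tall, round brass cap on it 40 mm in diameter and 20 mm tall (z = 36 to 56 mm), about 200 g. Origin at the centre of its underside, z up. It stands on the chest's floor, 8 mm above the counter.
- round_tray: Fixed wooden tray for the round tin: square plate 92 x 92 mm with a round recess 64 mm in diameter. Its origin is at the centre of its underside, on the counter, z up. Floor 5 mm thick (top at z = 5 mm), rim top at z = 11 mm, so the recess is 6 mm deep. 
- square_tray: Fixed wooden tray for the square tin: square frame 92 x 92 mm with a square recess 76 x 76 mm. Its origin is at the centre of its underside, on the counter, z up. Floor 5 mm thick (top at z = 5 mm), rim top at z = 11 mm, so the recess is 6 mm deep. x and y square to its sides.
- oblong_tray: Fixed wooden tray for the oblong tin: frame 132 x 98 mm with an oblong recess 116 mm (its x) by 82 mm (its y). Its origin is at the centre of its underside, on the counter, z up. Floor 5 mm thick (top at z = 5 mm), rim top at z = 11 mm, so the recess is 6 mm deep. 
- hex_tray: Fixed six-sided wooden tray for the jar: 82 mm across flats, recess 66 mm across flats, which takes the jar at any yaw. Its origin is at the centre of its underside, on the counter, z up. Floor 5 mm thick (top at z = 5 mm), rim top at z = 11 mm, so the recess is 6 mm deep. 
- lid_pull (a point): Centre of the top of the batten glued across the chest's lid: batten 60 mm long (y of this point), 12 mm thick (x), 24 mm tall, its top 102 mm above the counter; pinch it from above across its thickness. The lid, a board with its top at 78 mm, slides open along -x of this point, straight and level. +x points to the closed end of the chest, where the jar is.
- lid (a joint): Opening of the chest's lid in m: 0 shut, 0.13 fully open at its stop; starts 30 to 42 mm open. Slides in grooves with 2 N of friction, stays where left, does not lift off. The chest is fixed, 210 mm long (x) by 140 wide, inside 190 x 120 mm; floor 8 mm, side walls 84 mm above the counter. Its centre lies on +x of lid_pull, at 85 mm plus the opening.
Not all that is in view belongs to the job. Leave any purple look-alike of the square_tin alone. What is shaped like the oblong_tin but green is not meant.

How it is judged (in metres and radians):
On the way, in this order (a step that is already met when the one before it is completed fails the run):
1. all three tins stand in their own trays (horizontal distance between round_tin and round_tray below 0.015 m and z of round_tin in the frame of round_tray between 0.002 and 0.008 m and angle between each of round_tin, square_tin, oblong_tin's own z axis and vertical below 0.08 rad and linear speed of each of round_tin, square_tin, oblong_tin below 0.02 m/s and horizontal distance between square_tin and square_tray below 0.015 m and z of square_tin in the frame of square_tray between 0.002 and 0.008 m and horizontal distance between oblong_tin and oblong_tray below 0.015 m and z of oblong_tin in the frame of oblong_tray between 0.002 and 0.008 m), for 0.2 s.
2. the lid has been slid fully open (at least 110 of 130 mm) (value of joint lid above 0.11 m), for 0.1 s.
3. the jar stands in its own tray (horizontal distance between hex_jar and hex_tray below 0.015 m and z of hex_jar in the frame of hex_tray between 0.002 and 0.008 m and angle between hex_jar's own z axis and vertical below 0.08 rad and linear speed of hex_jar below 0.02 m/s), for 0.2 s.
At the end, for the whole second after the job is handed in: Each tin and the jar stands upright (within 0.08 rad) and at rest on the floor of the recess of its own shape, centre within 15 mm of the tray's centre and underside no more than 8 mm above the tray's underside, and the lid is still open by more than 100 mm (all of step 1 and all of step 3 and value of joint lid above 0.1 m); the robot touches nothing.
It fails at once if a tin or the jar is tipped over (more than 0.7 rad) (angle between any of round_tin, square_tin, oblong_tin, hex_jar's own z axis and vertical above 0.7 rad).
It also fails if it takes over 118 s, if anything falls off the work surface, if the arm or the gripper's body presses on something with over 40 N, if the wrist force passes 120 N, or if a joint passes its speed limit or range.

## Working session

There is one attempt and no reset: what is moved stays moved. The work goes in short steps, each a Python script; the robot and the scene stay as the last script left them, time stands still between calls to the robot, and variables do not carry over. Pictures are saved under pics/ and viewed, at most 14 in all, crops included, and the job is handed in when it is done.

```bash
mkdir -p pics; python3 - <<'E'
from plant import arm, eyes
import cv2
for n in("scene","top"):
    f=eyes.grab_frame(n); cv2.imwrite(f"pics/{n}0.png",f[:,:,::-1])
    c=eyes.get_calibration(n); print(n,{k:(v.round(3).tolist() if hasattr(v,'round') else v) for k,v in c.items()})
print(arm.get_state())
E
```

```text
scene {'intrinsics': [[497.006, 0.0, 326.608], [0.0, 497.006, 242.231], [0.0, 0.0, 1.0]], 'T': [[-0.609, -0.54, 0.581, 1101.251], [0.793, -0.416, 0.445, 428.278], [0.001, 0.732, 0.682, 786.957], [0.0, 0.0, 0.0, 1.0]]}
top {'intrinsics': [[469.205, 0.0, 322.298], [0.0, 469.205, 234.737], [0.0, 0.0, 1.0]], 'T': [[-0.009, 0.985, -0.173, 386.129], [-1.0, -0.008, 0.007, 14.017], [0.005, 0.173, 0.985, 949.393], [0.0, 0.0, 0.0, 1.0]]}
{'time_s': 0.1, 'q': array([ 7.70630092e+01,  1.49354998e+01, -7.97680594e+00,  6.71891253e+01,
       -1.32747129e-03,  9.00005209e+01]), 'joint_velocities': array([ 0.00304742, -0.06862103,  0.26046325,  0.01594041,  0.02437795,
       -0.04473561]), 'joint_efforts': array([-9.58845740e-04, -4.06508124e+01,  2.54527509e+01,  1.00582934e-02,
       -1.34920238e-04,  9.38367634e-06]), 'tool_pos': array([117.41209886, 511.09836092, 230.5261151 ]), 'orientation': array([[-9.74614832e-01,  2.23887896e-01, -3.73754245e-04],
       [ 2.23888207e-01,  9.74613296e-01, -1.73055652e-03],
       [-2.31848016e-05, -1.77030522e-03, -9.99998433e-01]]), 'ft_force': array([-0.31485926,  0.44326274,  0.1041496 ]), 'ft_torque': array([-0.00068406,  0.02116881,  0.00430405]), 'finger_force': 0.0, 'width': 0.9996968225233156}
```

View pics/scene0.png

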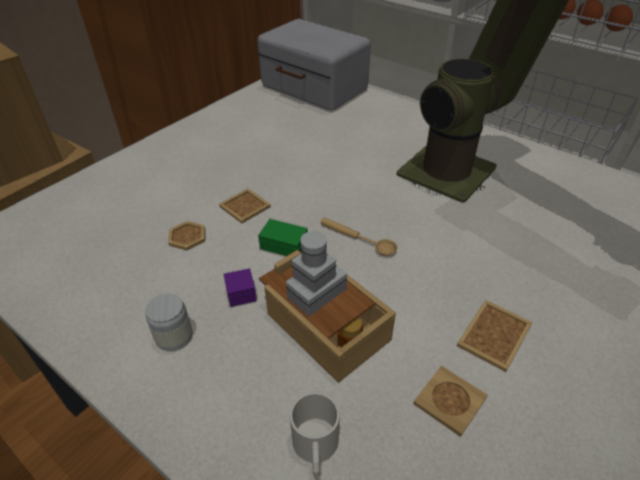

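View pics/top0.png

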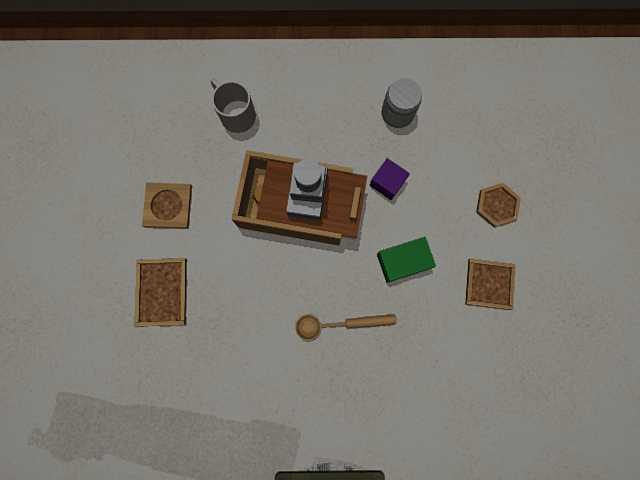

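The top view shows the round tray (167,205), oblong tray (160,292), square tray (491,284) and hex tray (498,205). The chest is around (303,198) with the stack at (309,185) and the batten at (355,203). Look-alikes: purple box (390,179) and green box (407,258), neither of which is meant. The grey steel stack on the lid fits the description, and I'll confirm it in an enlarged crop.

```bash
cat > h.py <<'E'
from plant import arm, eyes
import numpy as np, cv2
def ray(n,u,v,z):
    c=eyes.get_calibration(n);K=np.array(c["intrinsics"]);T=np.array(c["T"])
    d=np.linalg.solve(K,[u,v,1.]);d=T[:3,:3]@(d*[1,-1,-1]);o=T[:3,3]
    return o+d*(z-o[2])/d[2]
def poly(n,pts,z): return np.array([ray(n,u,v,z)[:2] for u,v in np.reshape(pts,(-1,2))],np.float32)
def rect(p):
    (x,y),(w,h),a=cv2.minAreaRect(p)
    if w<h: w,h,a=h,w,a+90
    return np.round([x,y,w,h,(a+90)%180-90],1)   # angle of long side
def read(n): return cv2.imread(f"pics/{n}.png")
E
python3 - <<'E'
from h import *
im=read("top0");hsv=cv2.cvtColor(im,cv2.COLOR_BGR2HSV)
m=((hsv[...,1]>75)).astype('uint8')*255
cs,_=cv2.findContours(m,cv2.RETR_EXTERNAL,cv2.CHAIN_APPROX_NONE)
for c in cs:
    if cv2.contourArea(c)<300 : continue
    x,y,w,h=cv2.boundingRect(c)
    if y<60: continue
    P=poly("top",c+0.0,9); mo=cv2.moments(P); print((x,y,w,h),rect(P),"cen",mo['m10']/mo['m00'],mo['m01']/mo['m00'])
a=cv2.resize(im[140:260,225:385],(800,600),interpolation=cv2.INTER_CUBIC)
cv2.imwrite("pics/c1.png",cv2.convertScaleAbs(a,alpha=1.6))
s=read("scene0")[225:375,255:455-55]
cv2.imwrite("pics/c2.png",cv2.convertScaleAbs(cv2.resize(s,(580,600),interpolation=cv2.INTER_CUBIC),alpha=1.6))
E
```

```text
(275, 471, 109, 9) [ 96.   -1.1 201.6  13.9  89.4] cen 95.53329370835498 -2.610525487686809
(295, 314, 102, 27) [380.9 -35.4 199.4  50.1 -80.2] cen 372.4893337490986 -19.86687915567673
(465, 259, 50, 51) [ 449.6 -327.6   94.7   92.6   82.5] cen 449.41650272035514 -327.58713671621524
(134, 258, 53, 69) [439.3 330.7 132.3 100.    1.5] cen 439.1177262958072 330.7404075796793
(377, 237, 59, 45) [ 500.5 -160.7  105.6   64.9  -72.5] cen 500.4294563568661 -160.73523820495168
(477, 183, 44, 44) [ 611.9 -356.    92.2   85.9   47.1] cen 612.1978757442207 -355.9000182324093
(142, 183, 50, 45) [616.5 326.9  94.5  93.9  87.7] cen 616.4366440588775 327.1026435697261
(370, 158, 40, 42) [ 669.2 -131.6   70.2   57.9  -35.7] cen 669.4285225666221 -131.78856383194812
(232, 150, 135, 95) [629.2  54.1 259.8 165.5  79.5] cen 625.7843827334477 60.8631354493184
```

View pics/c1.png

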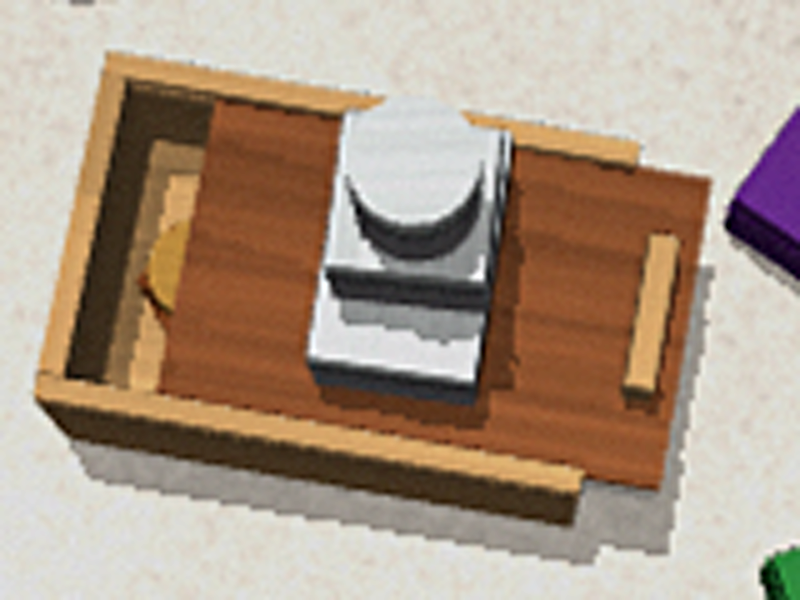

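View pics/c2.png

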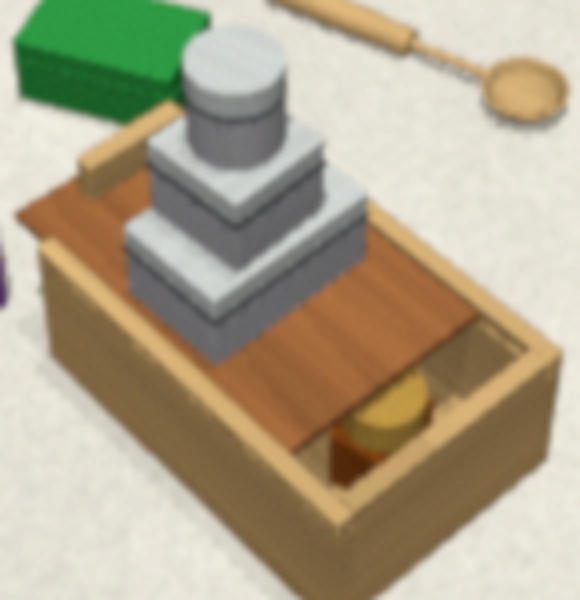

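The crops confirm it: grey round, square and oblong tins stacked on the lid, and the brass-capped amber jar under the lid at crop (165,270). The batten is at crop (652,312). Next I'll turn these corner pixels into points from both views.

```bash
python3 - <<'E'
from h import *
t=lambda L:[(224.6+x/5,139.6+y/5) for x,y in L]
s=lambda L:[(254.6+x/4,224.6+y/4) for x,y in L]
def show(k,n,L,z):
    P=poly(n,(t if n=="top" else s)(L),z)
    print(k,n,P.round(1).tolist(),"len/ang",[(round(float(np.hypot(*d)),1),round(float(np.degrees(np.arctan2(d[1],d[0]))),1)) for d in np.diff(P,axis=0)])
show("chest","top",[(638,143),(108,52),(37,382),(583,470)],84)
show("chest","scene",[(45,240),(345,525),(560,350)],84)
show("round","top",[(414,162)],216);show("round","scene",[(234,62)],216)
show("round LR","top",[(345,165),(484,165)],216)
show("sq","top",[(327,267),(490,285),(512,130)],170);show("sq","scene",[(150,150),(236,210),(323,143)],170)
show("ob","top",[(308,357),(473,383),(487,310)],124);show("ob","scene",[(127,232),(215,302),(366,193)],124)
show("bat","top",[(650,235),(679,238),(655,390),(625,387)],102)
show("bat","scene",[(80,163),(178,105)],102)
show("lid","top",[(215,98),(160,393)],78);show("lid","scene",[(295,448),(475,318)],78)
# trays in scene view
im=read("scene0");hsv=cv2.cvtColor(im,cv2.COLOR_BGR2HSV)
m=((hsv[...,1]>75)).astype('uint8')*255
cs,_=cv2.findContours(m,cv2.RETR_EXTERNAL,cv2.CHAIN_APPROX_NONE)
for c in cs:
    if cv2.contourArea(c)<300: continue
    x,y,w,h=cv2.boundingRect(c)
    if (x<290 and y>180 and y<300) or x>400 and y>280:
        P=poly("scene",c+0.0,8); mo=cv2.moments(P); print((x,y,w,h),rect(P),"cen",mo['m10']/mo['m00'],mo['m01']/mo['m00'])
E
```

```text
chest top [[667.7000122070312, -50.5], [705.7000122070312, 153.6999969482422], [575.5, 177.89999389648438], [540.2000122070312, -27.399999618530273]] len/ang [(207.7, 79.4), (132.5, 169.5), (208.3, -99.7)]
chest scene [[666.2999877929688, -50.099998474121094], [707.9000244140625, 157.39999389648438], [573.9000244140625, 179.10000610351562]] len/ang [(211.6, 78.7), (135.8, 170.8)]
round top [[618.7999877929688, 32.29999923706055]] len/ang []
round scene [[624.4000244140625, 34.20000076293945]] len/ang []
round LR top [[618.0, 54.70000076293945], [617.7000122070312, 9.5]] len/ang [(45.2, -90.4)]
sq top [[596.2000122070312, 63.400001525878906], [589.5, 7.599999904632568], [644.7000122070312, -0.5]] len/ang [(56.2, -96.9), (55.8, -8.3)]
sq scene [[652.5999755859375, 8.800000190734863], [657.5999755859375, 60.79999923706055], [603.0, 66.0]] len/ang [(52.3, 84.5), (54.8, 174.6)]
ob top [[575.2000122070312, 73.0], [565.2000122070312, 13.600000381469727], [592.2000122070312, 8.399999618530273]] len/ang [(60.2, -99.6), (27.5, -11.1)]
ob scene [[665.0, 3.0], [672.7999877929688, 60.299999237060
[... 712 characters left out ...]
 74, 70) [443.6 332.1 137.4  96.8   1.5] cen 443.59647761740604 332.16467552965184
(224, 269, 32, 37) [ 656.7 -141.5   94.3   56.7   53.9] cen 656.5078430586223 -141.92391172656656
(169, 222, 36, 28) [ 617.7 -354.5   96.6   80.9   47.8] cen 616.7066243181322 -354.9052806988153Traceback (most recent call last):
  File "<stdin>", line 24, in <module>
  File "h.py", line 7, in poly
    def poly(n,pts,z): return np.array([ray(n,u,v,z)[:2] for u,v in np.reshape(pts,(-1,2))],np.float32)
                                        ~~~^^^^^^^^^
  File "h.py", line 4, in ray
    c=eyes.get_calibration(n);K=np.array(c["intrinsics"]);T=np.array(c["T"])
ValueError: time passes only in moves, steps and waits
```

Both views agree to about 4 mm, the sizes match, and the batten-to-chest distance gives an opening of about 34 mm, which is inside the stated 30–42 mm. I'll move the round tin first, using the mean of the two views.

```bash
cat >> h.py <<'E'
def R(a):
    c,s=np.cos(np.radians(a)),np.sin(np.radians(a))
    return np.array([[-s,c,0],[c,s,0],[0,0,-1.]])
def rep(k=""):
    s=arm.get_state();print(k,"t",round(s["time_s"],2),"tcp",s["tool_pos"].round(1),"w",round(s["width"],3),"ff",round(float(s["finger_force"]),1),"F",s["ft_force"].round(1))
def pick(x,y,z,a,up,hi,sq=40):
    arm.grip(1.0); arm.movep([x,y,hi],R(a)); arm.movel([x,y,z],vel=120)
    arm.grip(0.0,sq); rep("gripped"); arm.movel([x,y,z+15],vel=60); arm.movel([x,y,up],vel=150); rep("lifted")
def place(x,y,z,a,hi,end):
    arm.movep([x,y,hi],R(a)); arm.movel([x,y,z+15],vel=150)
    print("contact",arm.movel([x,y,z-4],vel=25,contact_N=4)); rep("down")
    arm.grip(1.0); arm.movel([x,y,end],vel=200); rep("out")
E
python3 - <<'E'
from h import *
pick(621.5,33,170+11,80,250,270)
place(618.6,327.7,5+11,80,200,200)
cv2.imwrite("pics/t1.png",eyes.grab_frame("top")[:,:,::-1]);cv2.imwrite("pics/s1.png",eyes.grab_frame("scene")[:,:,::-1])
a=read("t1")[130:330,120:380];b=read("s1")[220:440,255:520]
cv2.imwrite("pics/v1.png",cv2.convertScaleAbs(np.vstack([cv2.resize(x,(390,300),interpolation=cv2.INTER_CUBIC) for x in(a,b)]),alpha=1.6))
E
```

```text
gripped t 4.13 tcp [622.   33.1 181.8] w 0.5 ff 40.6 F [-0.5  0.4  4.6]
lifted t 5.04 tcp [621.4  33.  249.5] w 0.503 ff 40.8 F [ 0.2  0.4 -1.5]
contact True
down t 8.04 tcp [618.5 327.7  16.9] w 0.506 ff 41.1 F [-0.1 -0.9  3.7]
out t 9.6 tcp [617.9 327.3 198.7] w 0.999 ff 0.0 F [-0.7 -0.9 -0.4]
```

View pics/v1.png

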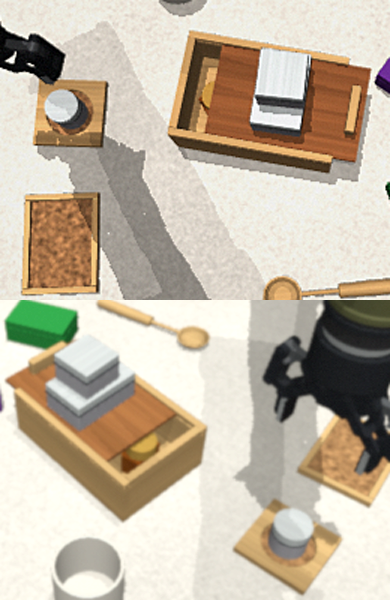

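The round tin stands in its tray (crop 64,107). The rest of the stack is undisturbed. The square tin goes next.

```bash
python3 - <<'E'
from h import *
pick(624,34,124+9,83,210,230)
place(451.5,-327,5+9,85,180,180)
cv2.imwrite("pics/t2.png",eyes.grab_frame("top")[:,:,::-1]);cv2.imwrite("pics/s2.png",eyes.grab_frame("scene")[:,:,::-1])
T=read("t2");S=read("s2")
cv2.imwrite("pics/v2.png",cv2.convertScaleAbs(np.hstack([cv2.resize(x,(400,300),interpolation=cv2.INTER_CUBIC) for x in(T[160:260,230:363],T[230:330,430:563])]+[]),alpha=1.6))
E
```

```text
gripped t 12.38 tcp [624.7  34.1 134.1] w 0.648 ff 42.9 F [-0.2  0.7  4.3]
lifted t 13.35 tcp [623.7  34.  209.3] w 0.651 ff 42.6 F [ 0.2 -0.2 -1.4]
contact True
down t 16.57 tcp [ 451.4 -327.    15. ] w 0.649 ff 43.3 F [-0.4 -0.3  4.9]
out t 17.95 tcp [ 450.8 -326.5  179. ] w 0.999 ff 0.0 F [-0.2  0.4 -0.7]
```

View pics/v2.png

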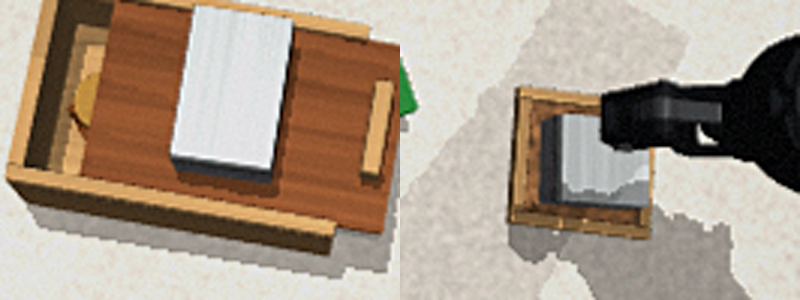

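The square tin is inside its tray. The whole oblong top is now visible at crop (234,86), so I'll re-measure its centre before grasping.

```bash
python3 - <<'E'
from h import *
P=poly("top",[(229.6+x/3.008,159.6+y/3) for x,y in [(195,3),(293,18),(275,170),(172,153)]],124)
print(P,P.mean(0),rect(P))
x,y=P.mean(0)+[2.5,1]
assert np.hypot(x-620,y-37)<8
arm.movep([x,y,200],R(80))
pick(x,y,78+7,80,170,190,50)
place(441.4,331.4,5+7,91.5,160,200)
arm.movep([450,0,300],R(80))
for n in("top","scene"): cv2.imwrite(f"pics/{n[0]}3.png",eyes.grab_frame(n)[:,:,::-1])
T=read("t3")
cv2.imwrite("pics/v3.png",cv2.convertScaleAbs(np.hstack([cv2.resize(x,(400,600),interpolation=cv2.INTER_CUBIC) for x in(T[180:345,125:235],T[180:345,425:535])]),alpha=1.6))
E
```

```text
[[669.96515   58.334866]
 [659.98145   -1.406232]
 [565.0676    10.344627]
 [575.96875   71.953   ]] [617.7457    34.806564] [617.5  34.3  96.9  62.5  -8.2]
gripped t 21.38 tcp [621.2  36.   86.3] w 0.718 ff 55.0 F [-0.7  0.1  5.1]
lifted t 22.39 tcp [619.8  35.8 169.2] w 0.72 ff 54.8 F [-0.3  0.  -3.3]
contact True
down t 25.29 tcp [441.4 331.4  13.3] w 0.718 ff 55.6 F [-1.3 -0.   3.8]
out t 26.75 tcp [440.7 330.9 198.8] w 0.998 ff 0.0 F [ 0.2  0.  -1. ]
```

View pics/v3.png

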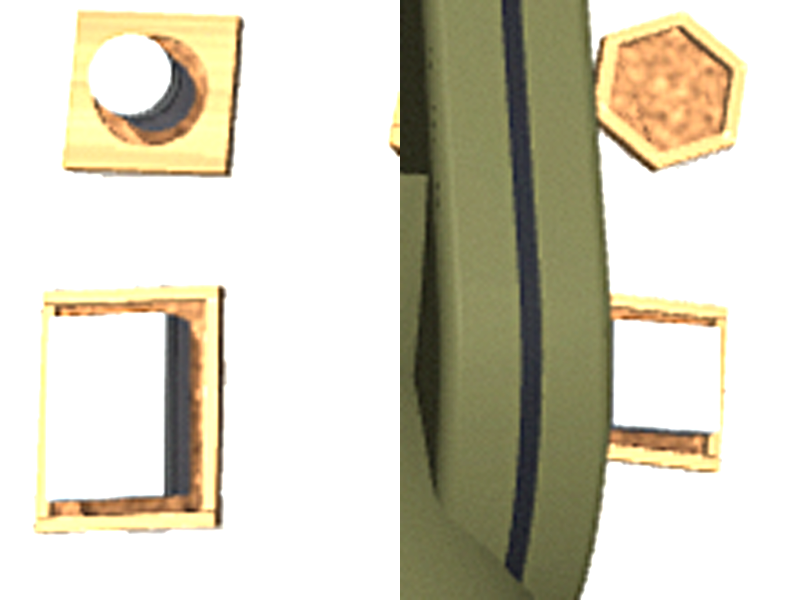

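View pics/s3.png

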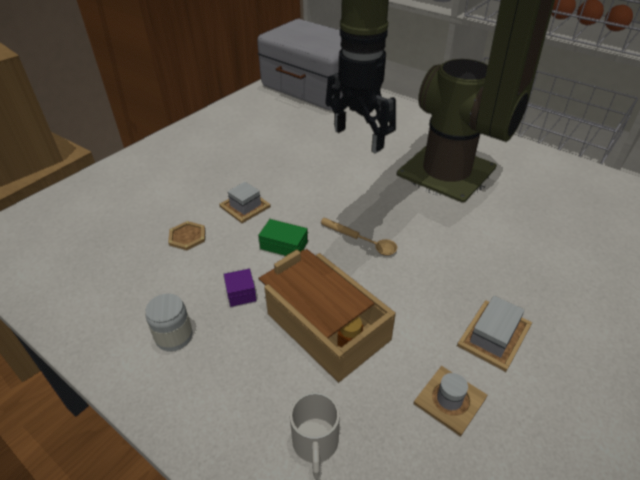

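All three tins read bottom z ≈ 5 mm by contact, and the scene view shows them upright at (454,390), (497,326) and (244,197). I'll check the horizontal offsets, then open the lid.

```bash
python3 - <<'E'
from h import *
c=lambda x,y,o=125:(o-.4+x/3.636,179.6+y/3.636)
d=[ray("top",*c(131,75),51)-ray("top",*c(154,93),11), ray("top",*c(107,405),51)-ray("top",*c(130,408),11)]
print("offsets",[v[:2].round(1) for v in d], "sq x", ray("top",491,c(0,375)[1],51)[0])
assert all(np.hypot(*v[:2])<12 for v in d)
u=np.array([np.cos(np.radians(79.5)),np.sin(np.radians(79.5)),0])
p=np.array([598,-53,84.])
arm.movep(p+[0,0,60],R(79.5)); arm.movel(p,vel=120); arm.grip(0.0,50); rep("batten")
p=arm.get_state()["tool_pos"]
print(arm.movel(p-u*99,vel=60,contact_N=18)); rep("slid")
q=arm.get_state()["tool_pos"]; print("travel",np.linalg.norm(q-p))
arm.grip(1.0); arm.movel(q+[0,0,110],vel=200); arm.movep([400,-100,300],R(79.5));
for n in("top","scene"): cv2.imwrite(f"pics/{n[0]}4.png",eyes.grab_frame(n)[:,:,::-1])
T=read("t4")
cv2.imwrite("pics/v4.png",cv2.convertScaleAbs(cv2.resize(T[140:260,225:385],(800,600),interpolation=cv2.INTER_CUBIC),alpha=1.6))
cv2.imwrite("pics/v4s.png",cv2.convertScaleAbs(cv2.resize(read("s4")[250:375,270:400],(624,600),interpolation=cv2.INTER_CUBIC),alpha=1.6))
E
```

```text
offsets [array([ 0.3, -0.4]), array([-0.6, -1.4])] sq x 448.42117216009376
batten t 30.37 tcp [598.1 -53.   84.3] w 0.124 ff 52.2 F [-0.   0.1  2.3]
False
slid t 32.17 tcp [ 580.8 -145.9   84.2] w 0.121 ff 52.6 F [ 2.2 15.   4.5]
travel 94.48391096783631
```

View pics/v4.png

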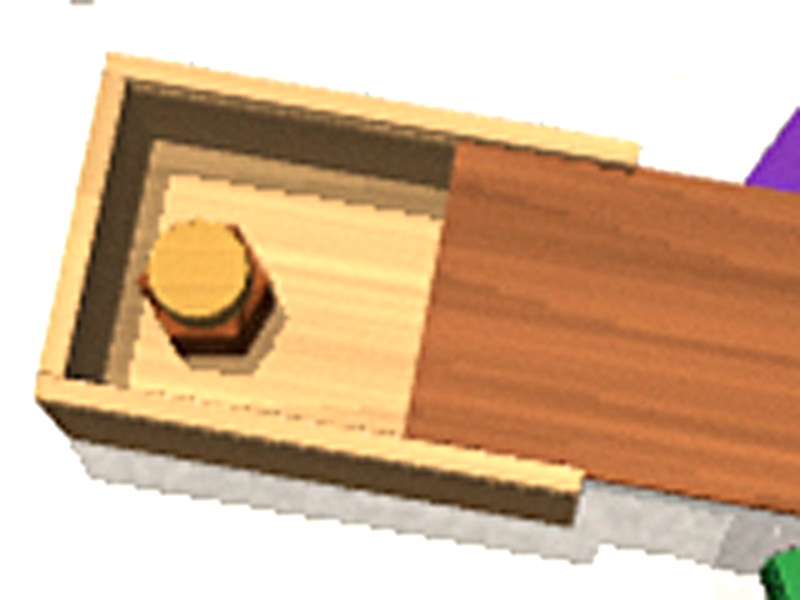

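View pics/v4s.png

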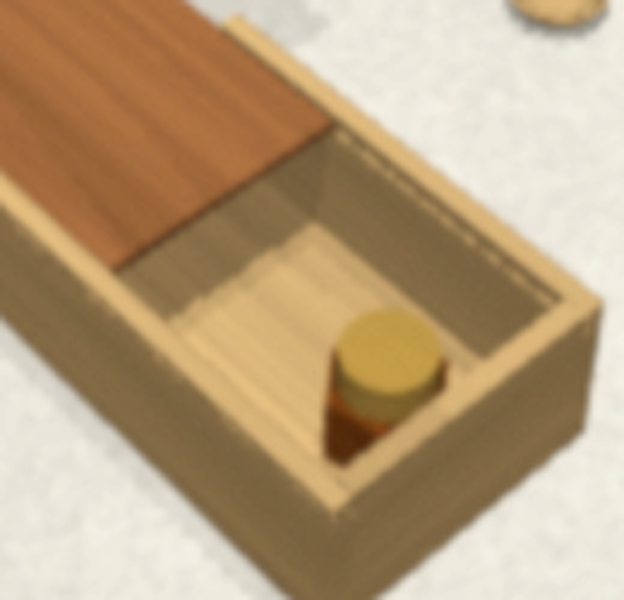

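The lid is fully open at its stop. The jar's cap top is at top crop (199,269) and scene crop (391,353). I'll compute its position and its clearances to the chest walls.

```bash
python3 - <<'E'
from h import *
a=ray("top",224.6+199/5,139.6+269/5,64); b=ray("scene",269.6+391/4.8,249.6+353/4.8,64)
print(a,b)
E=ray("top",224.6+148/5,139.6+269/5,64),ray("top",224.6+250/5,139.6+269/5,64);print("dia",np.linalg.norm(E[0]-E[1]))
c=np.array([625,65]);u=np.array([np.cos(np.radians(79.5)),np.sin(np.radians(79.5))]);v=np.array([-u[1],u[0]])
m=(a+b)[:2]/2; print(m,"local",(m-c)@u,(m-c)@v)
E
```

```text
[624.36983146 119.82653485  64.        ] [629.02774333 122.87931425  64.        ]
dia 39.64893137618043
[626.69878739 121.35292455] local 55.71886903478644 8.599163776011
```

Clearances are 39 mm to the end wall and 51 and 69 mm to the side walls. I'll pinch the cap across the chest with the fingers part open, so the outer half-width is about 45 mm.

```bash
python3 - <<'E'
from h import *
x,y=626.7,121.4
print([arm.ik([x,y,200],R(a)) for a in(169.5,-10.5)])
a=min((169.5,-10.5),key=lambda a:abs(arm.ik([x,y,200],R(a))[5]))
arm.grip(0.72); arm.movep([x,y,200],R(a)); arm.movel([x,y,105],vel=150)
print("touch",arm.movel([x,y,44],vel=50,contact_N=10)); rep("at")
arm.grip(0.0,50); rep("gripped")
z=arm.get_state()["tool_pos"][2]; off=z-8
arm.movel([x,y,z+15],vel=50); arm.movel([x,y,220],vel=120); rep("up")
hx,hy=614.5,-355.4
arm.movep([hx,hy,200],R(a)); arm.movel([hx,hy,5+off+12],vel=120)
print("contact",arm.movel([hx,hy,5+off-4],vel=20,contact_N=4)); rep("down"); print("bottom",arm.get_state()["tool_pos"][2]-off)
cv2.imwrite("pics/s5.png",eyes.grab_frame("scene")[:,:,::-1]);cv2.imwrite("pics/t5.png",eyes.grab_frame("top")[:,:,::-1])
cv2.imwrite("pics/v5.png",cv2.convertScaleAbs(np.hstack([cv2.resize(q,(400,400),interpolation=cv2.INTER_CUBIC) for q in(read("s5")[170:270,130:230],read("t5")[155:255,450:550])]),alpha=1.5))
E
```

```text
[array([ 10.96315897,  26.89979622,   5.74735952,  68.8475633 ,
         0.        , -68.53684103]), array([ 10.96315897,  26.89979622,   5.74735952,  68.8475633 ,
         0.        , 111.46315897])]
touch False
at t 38.32 tcp [627.1 121.5  44.4] w 0.72 ff 0.0 F [ 0.3 -0.7  0.5]
gripped t 38.64 tcp [627.  121.6  44.7] w 0.449 ff 50.5 F [-1.1 -0.   4.3]
up t 40.59 tcp [626.2 121.3 219. ] w 0.446 ff 50.4 F [-0.2  1.  -2.4]
contact True
down t 44.3 tcp [ 614.3 -355.4   41.7] w 0.443 ff 50.9 F [-0.7 -0.1  4.5]
bottom 5.007354048124597
```

View pics/v5.png

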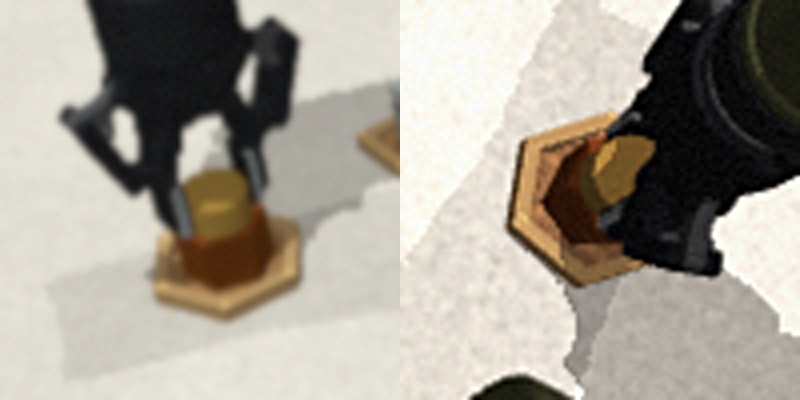

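The jar stands upright inside the hex recess with its bottom at 5.0 mm. I'll release it, back off, and check all four.

```bash
python3 - <<'E'
from h import *
p=arm.get_state()["tool_pos"]
arm.grip(0.75); arm.movel(p+[0,0,120],vel=120); arm.movep([350,0,330],R(0)); arm.hold(0.5); rep()
for n in("top","scene"): cv2.imwrite(f"pics/{n[0]}6.png",eyes.grab_frame(n)[:,:,::-1])
T=read("t6");S=read("s6")
cv2.imwrite("pics/v6.png",cv2.convertScaleAbs(np.hstack([cv2.resize(T[165:325,440:550],(275,400),interpolation=cv2.INTER_CUBIC),cv2.resize(S[170:440,150:510],(520,400))]),alpha=1.3))
E
```

```text
t 49.35 tcp [350.  -0. 330.] w 0.75 ff 0.0 F [ 1.2 -0.5 -0.5]
```

View pics/v6.png

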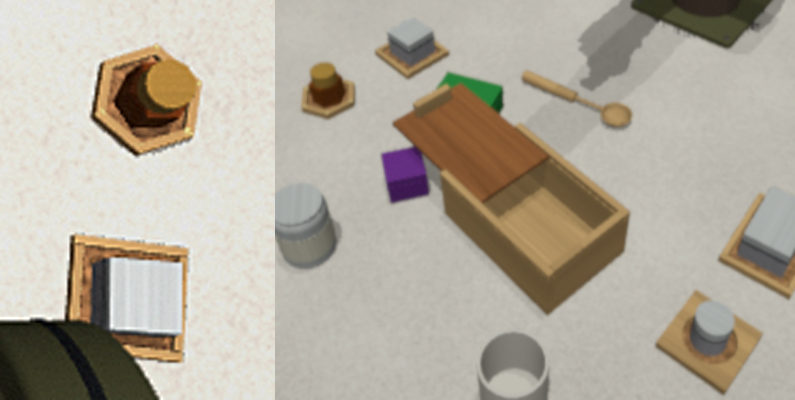

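The picture shows the jar and all three tins upright inside their recesses. The parallax between the cap (170,83) and the hex tray centre (147,100) matches a centred jar. The lid is open, so I'm handing in.

```bash
python3 -c "
from plant import arm
print(arm.close_job())"
```

```text
the job is handed in; nothing more can be done
None
```

I handed the job in at about 49 s on the robot's clock: all three tins and the jar stand upright in their own trays and the lid is open to its stop, by my own camera and contact checks; the hand-in call returned no verdict.

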